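# Change over the spring board holder at the vision bench

## Robot

A 6-joint arm with a two-finger parallel gripper is mounted at the origin on the work surface. World frame = base frame: x ahead of the robot, y to its left, z up, the work surface at z = 0. Lengths are in m, angles in rad, forces in N, time in s.
With the tool pointing down it reaches from about 0.25 to 0.775 m from the base axis. Payload 4 kg.
Tool frame: the origin (TCP) lies midway between the tips of the shut fingers; the grasp point (between the pads) lies 19 mm behind it; z points along the fingers, y is the line along which they close (so a half turn about z gives the same grasp; the last joint's range is limited). The gripper opens to 94 mm and grips with 3 to 60 N. Pads are 16 mm wide; open, the fingers measure 119 mm over their backs; the gripper's body (75 mm by 177 mm) begins 78 mm behind the grasp point.
Start: joints at [-1.361, 0.087, 1.371, -0, 1.684, -0.103], TCP at [0.169, -0.523, 0.206] pointing down, gripper open.
Joint ranges: [-3.1, 3.1], [-0.76, 2.03], [0.27, 2.55], [-1.08, 4.22], [0.17, 2.65], [-2.57, 2.57]. Speed limits (rad/s): [2.79, 2.79, 3.14, 3.14, 3.14, 3.14].

## Interface

Orientations are given as [roll, pitch, yaw] about the fixed x, y, z axes, in that order (R = Rz(yaw) Ry(pitch) Rx(roll)).
In Python, from bench import robot gives the robot as it stands.
- The arm moves only by the tool servo_tool, never from a script. Its argument "moves" is a list of rows, each a list of 5 numbers: the shift along the tool's x, y, z in units of 25 mm (1.0 is 25 mm), then the turn about the tool's z in units of 6 degrees (1.0 is 6 degrees), then the closure, from 0 (fully open) to 1 (shut). In form: [[dx, dy, dz, yaw, gripper], ...]. A call has 1 to 10 rows; each row is the pose to reach, as a shift and turn from the pose commanded when the call began, along the tool's axes at that moment; what a row does not reach only later rows make up. A row lasts 1/12 s, in which the tool goes at most 41.7 mm and 7.16 degrees, less where a joint would pass 70% of its speed; a pose out of reach is approached as far as the arm can. A call with a gripper value outside its range is refused whole. The fingers move at their own pace and stop on an object; the grip force is fixed at half the most. Time passes only in rows, so rows that repeat a pose let the fingers close. It gives the time, the measured TCP pose, the force, the opening and the grip force at its end, in the units of the state.
- robot.get_obs(): the state, without advancing time (a new reading comes with each control period).
- robot.snapshot(name): name is "side" or "top" or "wrist"; returns a dict with "image" (384x512x3 uint8, blue, green, red), "fx", "fy", "cx", "cy" (pixels), "eye" and "orientation" of the camera in the world; the wrist camera has in their place "T_tool_cam" (4x4, takes a point from camera to tool coordinates, whose origin is the TCP and whose axes are the flange's). Camera axes: x right, y down, z forward; pixel columns grow to the right and rows downward; lengths in m; the calibration is good to about 2 mm. The wrist camera is an equidistant fisheye: a pixel r from the principal point sees the ray r / f radians off the axis. A picture is of the moment at which its call begins: read the wrist's pose just before it. There is no depth.
- robot.close_job(): hands the job in; it is judged then, once.
The state is a dict: "time": time; "joint_positions": joint angles; "qvel": joint speeds; "joint_torque": joint torques, N m; "tool_pos": TCP position; "ee_rot": TCP orientation; "wrist_force": force on the tool from outside, world axes, zero at the start; "wrist_torque": the same for the moment, N m; "width": finger opening in m; "finger_force": force on a finger pad.
Only numpy, scipy, OpenCV 4.12 (cv2) and the standard library are available. Lean on these libraries where they do the work, as an engineer would, in place of code of your own. Each camera call takes 0.05 s, during which the arm holds its last target. There are 200 camera calls.

## Task

Change over the spring-jawed board holder. First take out the lens barrel that lies between its jaws and lay it in the V-block, so that it rests in the groove and about midway along it. Then load the long circuit board with the square finned heat sink, heat sink up: push one end into the groove of one sprung jaw, lower the other end and let the springs centre it, so that it sits level, square and about midway across both jaws; let go and leave everything else where it is.

Things in the scene. Friction and masses are not known exactly. Their poses are not given: they have to be found in the camera images.
- holder: Spring board holder, fixed. Origin: centre of its underside, on the table; x along the jaw axis, z up. Aluminium base 250 x 80 x 10 mm; two guide rods, 8 mm thick, along x at y = +-9 mm, axis 18 mm up; end posts at x = +-115 to 125 mm, 32 mm high. A jaw at each end, alike. The seated 150 mm board holds each jaw 4 mm back, its origin 42 mm above this origin.
- jaw_a_groove (a point): Jaw at the holder's -x end: point on the groove's back face, mid-width, at shelf height (42 mm up); at rest at holder x = -71 mm. Jaw: wall 20 mm thick, 66 mm wide, 58 mm high; shelf reaches 12 mm inwards (top 42 mm up); above it a lip reaches 7 mm inwards, 52 to 58 mm up: groove 10 mm high, 7 mm deep under the lip.
- jaw_b_groove (a point): The same point on the like jaw at the holder's +x end; at rest at holder x = +71 mm. At rest the lips are 128 mm apart, the groove backs 142 mm. For the board's second end to pass down inside the other lip, the first jaw must be pushed back over 15 mm; about 19 mm is right.
- jaw_a (a joint): How far jaw_a (at the holder's -x end) is pushed outwards, m: 0 at rest, 0.022 at its stop. Spring: about 3 N to start it, 10 N at 20 mm.
- jaw_b (a joint): How far jaw_b (at the holder's +x end) is pushed outwards, m: 0 at rest, 0.022 at its stop. Same spring.
- board: Loose green circuit board, 150 (x) x 60 (y) x 5 mm, about 0.16 kg, flat on the table at the start. Origin: centre of its underside, z up. In the middle of its top stands an aluminium finned heat sink, 40 (x) x 34 (y) mm, from 5 to 27 mm above the board's underside: the place to grip, either way. The two ends are alike.
- barrel: Lens barrel, dark steel, 60 mm long along its x axis, origin at its middle on the axis. Body 31 mm in diameter, with a ring 34 mm in diameter and 12 mm long at each end. About 0.16 kg. At the start it lies along the holder's guide rods between the jaws, axis 37 mm above the table.
- vblock: Steel V-block fixed to the table, 64 (x) x 60 (y) x 30 mm high. Origin: centre of its underside; the 90 degree V groove runs along x, its mouth is 32 mm wide at the top (30 mm high) and its bottom line 14 mm high. The barrel, lying in it along x, has its axis 38 mm above the block's origin.
- small_board: Bystander: loose green board 90 (x) x 50 (y) x 5 mm with a round can 26 mm in diameter, 25 mm high in all, lying along the holder on the side away from the robot. Origin: centre of its underside.
- bottle: Bystander: loose white plastic bottle, 48 mm in diameter, 125 mm high, standing about 92 mm from the V-block's centre past the -x end of its groove. Origin: centre of its underside.
- lens_cap: Bystander: loose black disc 44 mm in diameter, 10 mm high, just past one end of the long board. Origin: centre of its underside.
- screwdriver: Bystander: loose screwdriver, 160 mm long along its x, handle 26 mm thick, origin under its middle, lying along the holder on the robot's side of it.
- spacer: Bystander: loose aluminium ring, 26 mm in diameter, 30 mm high, standing just past the +x end of the V-block's groove. Origin: centre of its underside.
Not all that is in view belongs to the job. What is shaped like the barrel but brown is not meant. Leave any orange look-alike of the board alone.

How it is judged:
On the way, in this order (a step that is already met when the one before it is completed fails the run):
1. the lens barrel rests in the V-block's groove, let go (x of barrel in the frame of vblock between -0.012 and 0.012 m and y of barrel in the frame of vblock between -0.003 and 0.003 m and z of barrel in the frame of vblock between 0.035 and 0.041 m and angle between the x axis of barrel and the x axis of vblock, either way round below 0.07 rad and contact force between the fingers and barrel below 0.1 N), for 0.2 s.
2. one end of the board, in a groove, has pushed that jaw back (value of joint any of jaw_a, jaw_b above 0.012 m and horizontal distance between board and holder below 0.045 m and z of board in the frame of holder between 0.036 and 0.075 m), for 0.1 s.
At the end, for the whole second after the job is handed in: Barrel released in the V: axis within 3 mm of seat sideways and in height, 12 mm along, 0.07 rad. Board in both grooves, heat sink up, both jaws back over 1.5 mm: centred within 3 mm along, 8 mm across, underside 40-44.5 mm up, level in 0.04, square in 0.06 rad. Both at rest (all of step 1 and x of board in the frame of holder between -0.003 and 0.003 m and y of board in the frame of holder between -0.008 and 0.008 m and z of board in the frame of holder between 0.04 and 0.0445 m and angle between board's own z axis and vertical below 0.04 rad and angle between the x axis of board and the x axis of holder, either way round below 0.06 rad and value of joint each of jaw_a, jaw_b above 0.0015 m and linear speed of each of board, barrel below 0.01 m/s); the robot touches nothing.
It fails at once if the bottle is pushed more than 25 mm from its place or knocked over (distance of bottle from where it was at the start of the episode above 0.025 m or angle between bottle's own z axis and vertical above 0.5 rad).
It fails at once if the small board is pushed more than 25 mm from its place (distance of small_board from where it was at the start of the episode above 0.025 m).
It fails at once if the lens cap is pushed more than 25 mm from its place (distance of lens_cap from where it was at the start of the episode above 0.025 m).
It fails at once if the screwdriver is pushed more than 25 mm from its place (distance of screwdriver from where it was at the start of the episode above 0.025 m).
It fails at once if the spacer ring is pushed more than 25 mm from its place (distance of spacer from where it was at the start of the episode above 0.025 m).
It also fails if it takes over 64 s, if anything falls off the work surface, if the arm or the gripper's body presses on something with over 40 N, if the wrist force passes 120 N, or if a joint passes its speed limit or range.

## Working session

There is one attempt and no reset: what is moved stays moved. The work goes in short steps, Python scripts to look and compute and a tool call to move; the robot and the scene stay as the last step left them, time stands still between calls to the robot, and variables do not carry over. Pictures are saved under pics/ and viewed, at most 10 in all, crops included, and the job is handed in when it is done.

Besides the shell and the picture viewer there is one more tool, called as name(argument=value, ...), one argument or row to a line, values as JSON. servo_tool: Moves the arm, as the interface text tells. Its arguments: {"type":"object","properties":{"moves":{"type":"array"}},"required":["moves"]}

```bash
ls; mkdir -p pics
cat > h.py <<'E'
import numpy as np, cv2
from scipy.spatial.transform import Rotation as R
from bench import robot
def snap(n,f):
    s=robot.snapshot(n); cv2.imwrite('pics/'+f,s['image']); return s
E
python3 - <<'E'
from h import *
import pickle
print(robot.get_obs())
d={n:snap(n,n+'0.png') for n in('top','side','wrist')}
pickle.dump(d,open('s0.pkl','wb'))
for n in d: print(n,{k:v for k,v in d[n].items() if k!='image'})
im=np.hstack([d['top']['image']]); cv2.imwrite('pics/top0b.png',cv2.resize(im,(800,600),interpolation=cv2.INTER_CUBIC))
cv2.imwrite('pics/side0b.png',cv2.resize(d['side']['image'],(800,600),interpolation=cv2.INTER_CUBIC))
E
```

```text
pics
{'time': 0.0, 'joint_positions': array([-1.36109969e+00,  8.79483459e-02,  1.37226657e+00,  3.62074101e-05,
        1.68358006e+00, -1.03096947e-01]), 'qvel': array([-9.77550774e-04,  2.58268483e-04,  2.19402879e-04, -7.31875733e-05,
        5.77101254e-04, -2.70990105e-04]), 'joint_torque': array([-3.37675829e-04, -3.40174198e+01, -3.02436054e+01,  7.16576516e-02,
        3.27017403e-02, -1.73045414e-04]), 'tool_pos': array([ 0.16913903, -0.52276905,  0.20430156]), 'ee_rot': array([-3.13940573e+00, -2.62445605e-04,  3.12797327e-01]), 'wrist_force': array([ 0.87144668, -0.13262352, -0.02025562]), 'wrist_torque': array([-0.01696283, -0.0533483 , -0.00101762]), 'finger_force': 0.0, 'width': 0.09374530574944605}
top {'fx': 379.08032951772526, 'fy': 379.08032951772526, 'cx': 254.39185752052248, 'cy': 189.3521709151829, 'eye': array([ 0.31104648, -0.01784546,  0.95930386]), 'orientation': array([-2.91713076, -0.00607049, -1.52121931])}
side {'fx': 350.63850381475345, 'fy': 350.63850381475345, 'cx': 257.8980165377442, 'cy': 193.16094679730946, 'eye': array([0.31086615, 0.68695319, 0.56203749]), 'orientation': array([-2.18608581, -0.00513276, -2.87923376])}
wrist {'fx': 297.3186396354542, 'fy': 297.3186396354542, 'cx': 253.18217011535688, 'cy': 190.4442683388859, 'T_tool_cam': array([[ 3.50262023e-04, -9.61718506e-01, -2.74039035e-01,
         8.03535739e-02],
       [ 9.99999377e-01,  6.27370793e-04, -9.23562941e-04,
        -8.22712965e-04],
       [ 1.06013166e-03, -2.74038541e-01,  9.61718126e-01,
        -1.78414241e-01],
       [ 0.00000000e+00,  0.00000000e+00,  0.00000000e+00,
         1.00000000e+00]])}
```

View pics/top0b.png

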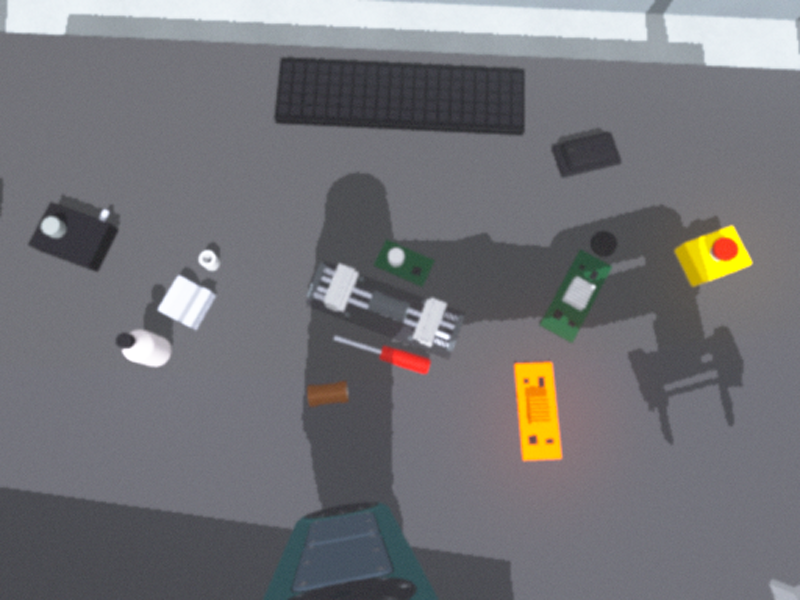

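View pics/side0b.png

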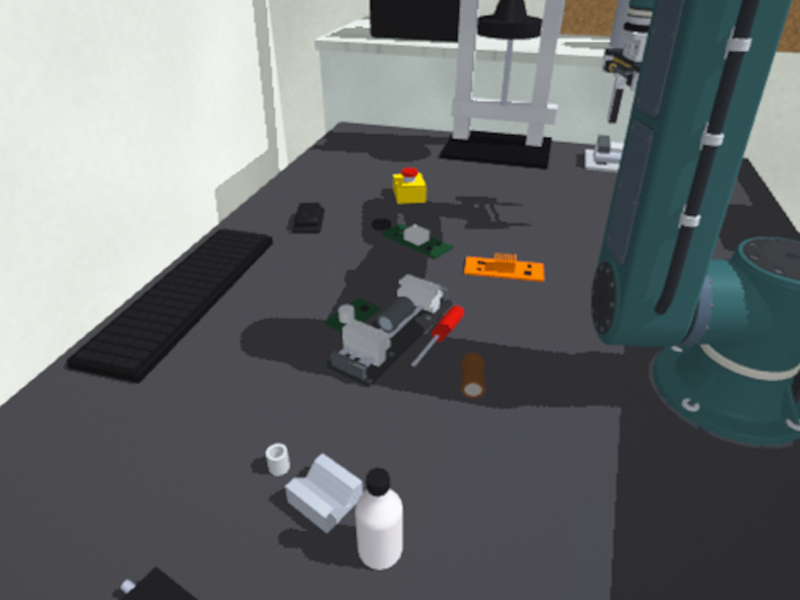

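The top view, at 800x600, shows:
- holder at about (385,308) with the barrel at (388,305)
- V-block at (187,301), spacer at (208,260), bottle at (145,347)
- green board at (577,294), lens cap at (603,243)

The orange and brown items are decoys. Next I'll zoom in on the three parts of the job.

Run:
```python
from h import *
import pickle
d=pickle.load(open('s0.pkl','rb'));im=d['top']['image']
C=np.zeros((600,800,3),np.uint8)
def put(x0,y0,w,h,X,Y,k=4):
    c=cv2.resize(im[y0:y0+h,x0:x0+w],None,fx=k,fy=k,interpolation=cv2.INTER_CUBIC)
    c=cv2.convertScaleAbs(c,alpha=1.3,beta=25)
    for i in range(0,w,10): cv2.putText(c,str(x0+i) if i%20==0 else '',(i*k,8),0,.3,(0,255,255),1); cv2.line(c,(i*k,10),(i*k,14),(0,255,255),1)
    for i in range(0,h,10): cv2.putText(c,str(y0+i),(0,i*k+3),0,.3,(0,255,255),1); cv2.line(c,(20,i*k),(24,i*k),(0,255,255),1)
    C[Y:Y+h*k,X:X+w*k]=c
put(190,150,118,85,0,0); put(335,140,80,85,480,0); put(70,150,80,62,0,345);put(235,150,80,62,400,345)
cv2.imwrite('pics/m1.png',C)
```

```text
(no output)
```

View pics/m1.png

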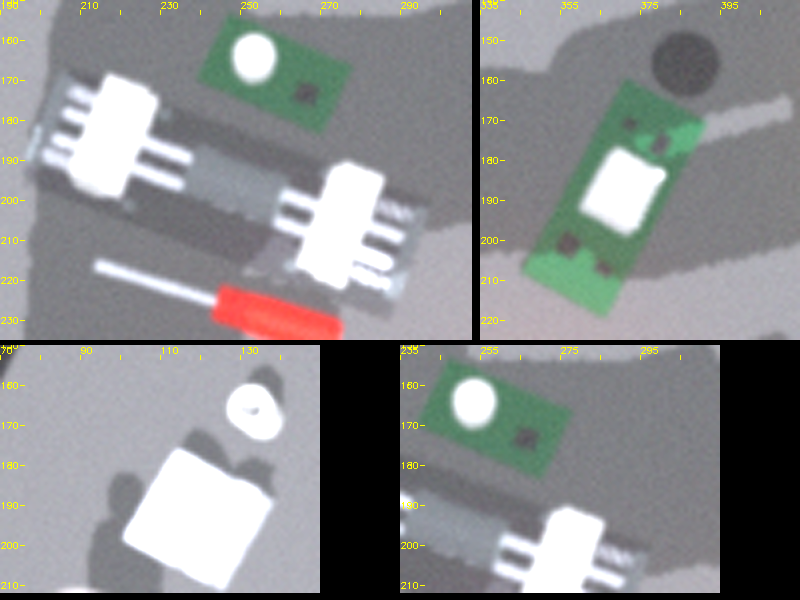

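The zoomed crops give me the board corners and the jaw, V-block and barrel outlines to about half a pixel. Now I'll turn them into positions and check them against the sizes given.

```bash
cat >> h.py <<'E'
def topray(s,px,z):
    px=np.atleast_2d(px).astype(float); M=R.from_euler('xyz',s['orientation']).as_matrix()
    d=np.c_[(px[:,0]-s['cx'])/s['fx'],(px[:,1]-s['cy'])/s['fy'],np.ones(len(px))]@M.T
    return s['eye']+d*((z-s['eye'][2])/d[:,2])[:,None]
def wpix(s,o,P):  # world points -> wrist pixels
    T=s['T_tool_cam']; Rt=R.from_euler('xyz',o['ee_rot']).as_matrix()
    q=(np.atleast_2d(P)-o['tool_pos'])@Rt; q=(q-T[:3,3])@T[:3,:3]
    rho=np.hypot(q[:,0],q[:,1]); k=np.arctan2(rho,q[:,2])/np.maximum(rho,1e-9)
    return np.c_[s['cx']+s['fx']*k*q[:,0],s['cy']+s['fy']*k*q[:,1]]
def wray(s,o,px,z):
    px=np.atleast_2d(px).astype(float); u=(px-[s['cx'],s['cy']])/s['fx']; th=np.hypot(u[:,0],u[:,1]); k=np.sin(th)/np.maximum(th,1e-9)
    d=np.c_[u*k[:,None],np.cos(th)]; T=s['T_tool_cam']; Rt=R.from_euler('xyz',o['ee_rot']).as_matrix()
    d=d@T[:3,:3].T@Rt.T; e=o['tool_pos']+Rt@T[:3,3]
    return e+d*((z-e[2])/d[:,2])[:,None]
def quad(p):  # centre, side lengths, side directions (deg)
    e=np.diff(np.r_[p,p[:1]],axis=0)[:,:2]
    return p.mean(0).round(4),np.linalg.norm(e,axis=1).round(4),np.degrees(np.arctan2(e[:,1],e[:,0])).round(1)
E
python3 - <<'E'
from h import *
import pickle
s=pickle.load(open('s0.pkl','rb'))['top']
for n,p,z in [('board',[(372,160),(391.5,170.2),(366.5,219.5),(345.2,207.5)],.005),
 ('jawL',[(217.5,168.2),(229.5,172.5),(220.7,200),(207,196.7)],.058),('jawR',[(276.2,190),(286,194.5),(276.7,222.5),(264.2,217)],.058),
 ('vb',[(115,175.5),(138.2,188),(125.5,211.2),(100.5,198.7)],.03)]: print(n,*quad(topray(s,p,z)))
print('barrel',topray(s,[(248,195.7)],.037),'spacer',topray(s,[(133.5,166)],.03),'bottle',topray(s,[(90,226)],.05),'cap',topray(s,[(386,156)],.01))
E
```

```text
board [ 0.5452 -0.3089  0.005 ] [0.0565 0.1498 0.0609 0.1488] [-116.6  153.2   62.4  -28.5]
jawL [0.5252 0.0747 0.058 ] [0.0317 0.072  0.0344 0.0758] [-107.4  166.5   79.2  -15.6]
jawR [ 0.4786 -0.0668  0.058 ] [0.0262 0.0724 0.0326 0.0728] [-112.4  163.9   68.9  -21.2]
vb [0.4961 0.323  0.03  ] [0.0689 0.0651 0.0719 0.0675] [-115.2  158.    66.9  -24.7]
barrel [[0.5046639  0.00206489 0.037     ]] spacer [[0.56845622 0.29737336 0.03      ]] bottle [[0.40841947 0.37665685 0.05      ]] cap [[ 0.63518384 -0.35372044  0.01      ]]
```

The measured sizes match the ones given: the board comes out at 150 x 60, and the jaws and V-block agree.

- **Holder:** about (0.502, 0.003), axis at about 72°
- **Board:** about (0.5455, -0.309), axis at about 152°
- **V-block:** about (0.496, 0.323), axis at about 155°

First move: go above the holder.

servo_tool(
  moves=[
    [9.6,-8,0.5,-4.5,0],
    [19.2,-15.9,1.5,-9,0],
    [19.2,-15.9,1.5,-9,0],
    [19.2,-15.9,1.5,-9,0],
    [19.2,-15.9,1.5,-9,0],
    [19.2,-15.9,1.5,-9,0],
    [19.2,-15.9,1.5,-9,0],
    [19.2,-15.9,1.5,-9,0],
    [19.2,-15.9,1.5,-9,0],
    [19.2,-15.9,1.5,-9,0],
  ],
)

```text
time: 0.98
tool_pos: [0.3928, -0.1703, 0.1806]
ee_rot: [3.141, 0.0, 1.255]
wrist_force: [0.0, -0.3, 0.2]
width: 0.094
finger_force: 0.0
```

```bash
cat >> h.py <<'E'
def go(x,y,z,yawdeg):
    o=robot.get_obs(); yaw=o['ee_rot'][2]; d=np.array([x,y,z])-o['tool_pos']; M=R.from_euler('xyz',[np.pi,0,yaw]).as_matrix()
    dy=(np.degrees(yaw)-yawdeg+180)%360-180
    print('t',round(o['time'],2),'tcp',o['tool_pos'].round(4),'rot',np.degrees(o['ee_rot']).round(2),'F',o['wrist_force'].round(1),'w',round(o['width'],4),'q6',round(o['joint_positions'][5],2))
    print('-> units',(M.T@d/.025).round(2),'yaw',round(dy/6,2))
E
python3 -c "
from h import *
go(.503,.003,.16,71.8)"
```

```text
t 0.98 tcp [ 0.3928 -0.1703  0.1806] rot [1.7998e+02 1.0000e-02 7.1910e+01] F [ 0.  -0.3  0.2] w 0.094 q6 -0.23
-> units [7.96 2.04 0.82] yaw 0.02
```

servo_tool(
  moves=[
    [8,2,0.8,0,0],
    [8,2,0.8,0,0],
    [8,2,0.8,0,0],
    [8,2,0.8,0,0],
    [8,2,0.8,0,0],
    [8,2,0.8,0,0],
    [8,2,0.8,0,0],
    [8,2,0.8,0,0],
  ],
)

```text
time: 1.65
tool_pos: [0.5015, 0.002, 0.1603]
ee_rot: [-3.141, 0.001, 1.256]
wrist_force: [0.0, -0.6, 0.7]
width: 0.094
finger_force: 0.0
```

```bash
cat >> h.py <<'E'
import pickle
def wsnap(name):
    o=robot.get_obs(); s=robot.snapshot('wrist'); pickle.dump((o,s),open(name+'.pkl','wb'))
    im=cv2.resize(s['image'],(800,600),interpolation=cv2.INTER_CUBIC); im=cv2.convertScaleAbs(im,alpha=1.2,beta=15)
    for i in range(0,512,20): cv2.line(im,(int(i*1.5625),0),(int(i*1.5625),4+4*(i%100==0)),(0,255,255),1)
    for i in range(0,384,20): cv2.line(im,(0,int(i*1.5625)),(4+4*(i%100==0),int(i*1.5625)),(0,255,255),1)
    cv2.imwrite('pics/'+name+'.png',im); return o,s
E
python3 -c "
from h import *
go(.503,.003,.16,71.8); wsnap('w1')"
```

```text
t 1.65 tcp [0.5015 0.002  0.1603] rot [-1.7994e+02  6.0000e-02  7.1950e+01] F [ 0.  -0.6  0.7] w 0.094 q6 0.21
-> units [0.06 0.05 0.01] yaw 0.03
```

View pics/w1.png

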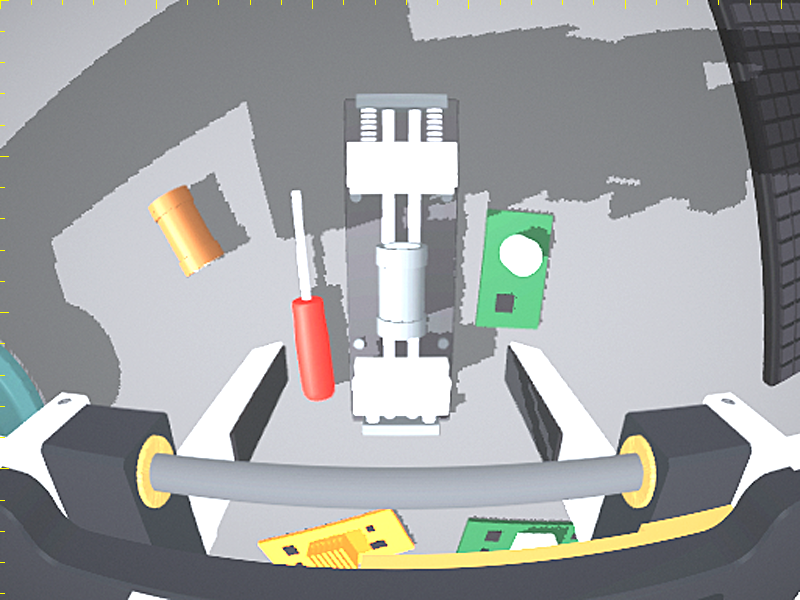

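The wrist view shows the barrel centred at (402,290), the far jaw top at x 347–457 and y 142–192, the far post at x 356–447 and y 95, and the holder nearly upright in the picture. I'll convert these.

Run:
```python
from h import *
o,s=pickle.load(open('w1.pkl','rb')); k=1.5625
f=lambda p,z: wray(s,o,np.array(p)/k,z)
b=f([(376,247),(427,247),(426,332),(378,332)],.037); print('barrel',*quad(b))
j=f([(347,142),(457,142),(458,193),(347,193)],.058); print('jaw',*quad(j))
p=f([(356,95),(447,95)],.032); print('post outer',p.mean(0))
e=f([(345,100),(460,99),(345,330),(460,260)],.01); print('base edge',e)
h=f([(357,198),(447,197),(358,343),(443,343)],.01); print('holes',*quad(h[[0,1,3,2]]))
# reprojection of predicted holder, centre from jaw outer edge
```

```text
barrel [0.505  0.0007 0.037 ] [0.0336 0.0594 0.0332 0.0594] [ -18.  -107.7  162.    72.7]
jaw [0.5303 0.0789 0.058 ] [0.0656 0.031  0.0669 0.031 ] [ -17.9 -106.2  162.1   71.4]
post outer [0.545109   0.12491122 0.032     ]
base edge [[ 0.50790428  0.13702935  0.01      ]
 [ 0.58449678  0.11320957  0.01      ]
 [ 0.4529124  -0.02236889  0.01      ]
 [ 0.55030642  0.00253724  0.01      ]]
holes [0.5069 0.0066 0.01  ] [0.0635 0.1098 0.0647 0.109 ] [ -17.3 -108.1  162.    71.2]
```

Post, jaw and screw holes all put the holder at (.5068, .0066) with yaw 72.0°. The barrel is at (.505, .0007).

```bash
python3 -c "
from h import *
go(.505,.0007,.0325,72)"
```

```text
t 1.7 tcp [0.5015 0.0014 0.1607] rot [-1.7998e+02  5.0000e-02  7.1870e+01] F [ 0.  -0.  -0.6] w 0.0939 q6 0.21
-> units [0.02 0.14 5.13] yaw -0.02
```

servo_tool(
  moves=[
    [0,0.14,1.3,0,0],
    [0,0.14,2.6,0,0],
    [0,0.14,3.8,0,0],
    [0,0.14,4.7,0,0],
    [0,0.14,5.1,0,0],
    [0,0.14,5.1,0,0],
    [0,0.14,5.1,0,0.5],
    [0,0.14,5.1,0,1],
    [0,0.14,5.1,0,1],
    [0,0.14,5.1,0,1],
  ],
)

```text
time: 2.53
tool_pos: [0.5067, 0.0009, 0.0352]
ee_rot: [3.138, -0.001, 1.255]
wrist_force: [0.6, 0.2, 0.3]
width: 0.0705
finger_force: 0.0
```

servo_tool(
  moves=[
    [0,0,0,0,1],
    [0,0,0,0,1],
    [0,0,0,0,1],
    [0,0,0,0,1],
  ],
)

```text
time: 2.87
tool_pos: [0.5053, 0.0013, 0.0334]
ee_rot: [3.141, 0.0, 1.255]
wrist_force: [0.8, 0.9, -0.4]
width: 0.0442
finger_force: 0.0
```

servo_tool(
  moves=[
    [0,0,0,0,1],
    [0,0,0,0,1],
    [0,0,0,0,1],
    [0,0,0,0,1],
    [0,0,0,0,1],
    [0,0,0,0,1],
  ],
)

```text
time: 3.37
tool_pos: [0.505, 0.0013, 0.0332]
ee_rot: [-3.141, 0.0, 1.255]
wrist_force: [-1.3, 1.8, 0.4]
width: 0.0303
finger_force: 30.0
```

servo_tool(
  moves=[
    [0,0,-0.3,0,1],
    [0,0,-1,0,1],
    [0,0,-2,0,1],
    [0,0,-3.2,0,1],
    [0,0,-4.4,0,1],
    [0,0,-5,0,1],
    [0,0,-5,0,1],
    [0,0,-5,0,1],
  ],
)

```text
time: 4.03
tool_pos: [0.5058, 0.0011, 0.1589]
ee_rot: [3.139, -0.0, 1.255]
wrist_force: [0.1, 0.4, -2.8]
width: 0.0303
finger_force: 30.0
```

```bash
python3 -c "
from h import *
go(.496,.323,.158,155.5)"
```

```text
t 4.03 tcp [0.5058 0.0011 0.1589] rot [ 1.7987e+02 -1.0000e-02  7.1920e+01] F [ 0.1  0.4 -2.8] w 0.0303 q6 0.21
-> units [12.12 -4.37  0.04] yaw -13.93
```

servo_tool(
  moves=[
    [1.2,-0.4,0,-1.2,1],
    [2.4,-0.9,0,-2.4,1],
    [3.7,-1.3,0,-3.6,1],
    [5,-1.8,0,-4.8,1],
    [6.2,-2.2,0,-6,1],
    [7.4,-2.6,0,-7.2,1],
    [8.6,-3.1,0,-8.4,1],
    [9.8,-3.5,0,-9.6,1],
    [11,-4,0,-10.8,1],
    [12,-4.4,0,-11.8,1],
  ],
)

```text
time: 4.87
tool_pos: [0.492, 0.322, 0.1548]
ee_rot: [-3.137, -0.003, 2.498]
wrist_force: [-0.4, -0.9, -2.4]
width: 0.0305
finger_force: 30.0
```

servo_tool(
  moves=[
    [0,0,0,-1.1,1],
    [0,0,0,-2.1,1],
    [0,0,0,-2.1,1],
    [0,0,0,-2.1,1],
    [0,0,0,-2.1,1],
  ],
)

```text
time: 5.28
tool_pos: [0.4933, 0.3199, 0.1566]
ee_rot: [-3.139, -0.002, 2.708]
wrist_force: [-0.3, 0.3, -2.1]
width: 0.0305
finger_force: 30.0
```

```bash
python3 -c "
from h import *
go(.496,.323,.158,155.5);wsnap('w2')"
```

```text
t 5.28 tcp [0.4933 0.3199 0.1566] rot [-1.7987e+02 -9.0000e-02  1.5517e+02] F [-0.3  0.3 -2.1] w 0.0305 q6 -0.66
-> units [-0.05  0.16 -0.06] yaw -0.06
```

View pics/w2.png

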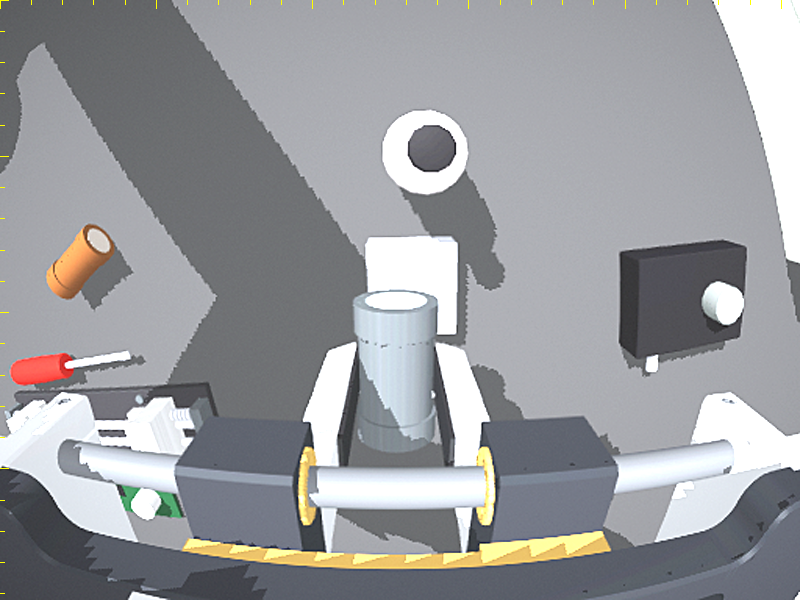

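The V-block shows behind the barrel, with its end corners at (366,238), (457,236) and (457,334). I'll measure these and read the raw intensity profile to find the groove.

Run:
```python
from h import *
o,s=pickle.load(open('w2.pkl','rb')); k=1.5625
f=lambda p,z: wray(s,o,np.array(p)/k,z)
c=f([(366,238),(457,236),(457,334)],.03); print(c.round(4)); e=np.diff(c,axis=0)[:,:2]; print(np.linalg.norm(e,axis=1),np.degrees(np.arctan2(e[:,1],e[:,0])))
g=s['image'].astype(int)
for r in (158,166,174,180): print(r,[tuple(v) if 0 else int(v.sum()/3) for v in g[r,228:298]])
print('col 286',[int(v.sum()/3) for v in g[146:225,286]])
print('col 245',[int(v.sum()/3) for v in g[146:160,245]])
# barrel far ring
print('barrel end',f([(355,305),(437,305)],o['tool_pos'][2]+.005))
```

```text
[[0.4539 0.3175 0.03  ]
 [0.4779 0.373  0.03  ]
 [0.5417 0.3461 0.03  ]]
[0.06049879 0.06925958] [ 66.64678731 -22.86197536]
158 [147, 140, 136, 136, 130, 121, 239, 255, 255, 255, 255, 255, 255, 255, 255, 255, 255, 255, 255, 255, 254, 242, 244, 246, 246, 244, 244, 245, 247, 246, 245, 244, 244, 244, 248, 254, 255, 254, 254, 254, 254, 254, 254, 255, 254, 254, 254, 254, 254, 254, 255, 255, 255, 255, 255, 255, 255, 255, 255, 255, 255, 255, 255, 255, 212, 60, 78, 83, 83, 83]
166 [83, 82, 82, 80, 75, 80, 219, 255, 255, 255, 255, 255, 255, 255, 255, 255, 255, 255, 255, 255, 254, 242, 244, 246, 246, 244, 244, 245, 247, 246, 245, 244, 244, 243, 248, 254, 255, 254, 254, 254, 254, 254, 254, 255, 254, 254, 254, 254, 254, 254, 255, 255, 255, 255, 255, 255, 255, 255, 255, 255, 255, 255, 255, 255, 230, 59, 76, 84, 83, 84]
174 [82, 84, 82, 82, 82, 76, 101, 203, 243, 254, 255, 255, 255, 255, 255, 255, 255, 255, 255, 255, 255, 242, 244, 246, 246, 245, 244, 244, 246, 245, 245, 244, 244, 244, 248, 255, 255, 254, 255, 255, 254, 254, 254, 255, 254, 254, 254, 254, 254, 254, 255, 255, 255, 255, 255, 255, 25
[... 261 characters left out ...]
254, 254, 254, 254, 254, 254, 254, 254, 254, 254, 255, 255, 255, 255, 255, 255, 255, 255, 255, 255, 255, 255, 255, 255, 182, 65, 79, 85, 83, 80]
col 286 [83, 82, 84, 79, 71, 151, 194, 196, 184, 255, 255, 255, 255, 255, 255, 255, 255, 255, 255, 255, 255, 255, 255, 255, 255, 255, 255, 255, 255, 255, 255, 255, 255, 255, 255, 255, 255, 255, 255, 255, 255, 255, 255, 255, 255, 255, 255, 255, 255, 255, 255, 255, 255, 255, 255, 255, 255, 255, 255, 255, 255, 255, 255, 255, 255, 255, 255, 255, 54, 78, 83, 84, 81, 67, 142, 255, 255, 254, 253]
col 245 [135, 136, 134, 136, 131, 117, 249, 254, 250, 250, 255, 255, 255, 255]
barrel end [[0.46171179 0.31815594 0.16156932]
 [0.47515881 0.34726943 0.16156932]]
```

Run:
```python
from h import *
o,s=pickle.load(open('w2.pkl','rb'))
g=s['image'].mean(2)
P=[]
for r in range(157,211,3):
    v=g[r,285:298]; t=160; i=np.where((v[:-1]>=t)&(v[1:]<t))[0][0]; P.append((285+i+(v[i]-t)/(v[i]-v[i+1]),r))
w=wray(s,o,P,.03); print(np.array(P)[::4].round(1).tolist())
d=np.polyfit(w[:,0],w[:,1],1); print('edge yaw',np.degrees(np.arctan(d[0])), 'resid',np.std(w[:,1]-np.polyval(d,w[:,0])))
c=wray(s,o,[(234,158),(292.7,158),(292.7,154.8),(292.7,213.8),(262,158),(263.2,158)],.03); print(c.round(4))
print('width',np.linalg.norm(c[0]-c[1]),'len',np.linalg.norm(c[2]-c[3]),'groove bottom',wray(s,o,[(262,158),(262,170)],.014))
a=np.radians(np.degrees(np.arctan(d[0]))); u=np.array([np.cos(a),np.sin(a)]); n=np.array([-u[1],u[0]])
for q in ('mid',): m=(c[2]+c[3])[:2]/2; print('centre',m-.03*n, m-.03*n-.002*u)
```

```text
[[292.3, 157.0], [292.1, 169.0], [292.2, 181.0], [291.7, 193.0], [291.6, 205.0]]
edge yaw -23.938236096834416 resid 0.00014640030780351
[[0.4592 0.3147 0.03  ]
 [0.4847 0.3703 0.03  ]
 [0.4816 0.3716 0.03  ]
 [0.5418 0.3463 0.03  ]
 [0.4714 0.3411 0.03  ]
 [0.472  0.3422 0.03  ]]
width 0.061226232410355824 len 0.06534217186932996 groove bottom [[0.47407875 0.34035915 0.014     ]
 [0.48630522 0.33480113 0.014     ]]
centre [0.49956072 0.33155509] [0.49773275 0.33236659]
```

V-block: (.498, .330), yaw 156°, with the groove line agreeing within 1 mm. Next I'll go above it and then down.

```bash
python3 -c "
from h import *
go(.4983,.330,.0365,156)"
```

```text
t 5.33 tcp [0.4935 0.3199 0.1571] rot [-1.7991e+02 -6.0000e-02  1.5518e+02] F [ 0.3  0.8 -2. ] w 0.0305 q6 -0.66
-> units [-0.01  0.45  4.82] yaw -0.14
```

servo_tool(
  moves=[
    [0,0.45,0,-0.14,1],
    [0,0.45,1,-0.14,1],
    [0,0.45,2,-0.14,1],
    [0,0.45,3,-0.14,1],
    [0,0.45,3.9,-0.14,1],
    [0,0.45,4.4,-0.14,1],
    [0,0.45,4.6,-0.14,1],
    [0,0.45,4.7,-0.14,1],
    [0,0.45,4.7,-0.14,1],
    [0,0.45,4.7,-0.14,1],
  ],
)

```text
time: 6.17
tool_pos: [0.4997, 0.3314, 0.0425]
ee_rot: [3.139, 0.002, 2.725]
wrist_force: [-0.5, 0.9, -1.7]
width: 0.0302
finger_force: 30.0
```

```bash
python3 -c "
from h import *
go(.4983,.330,.0345,156)"
```

```text
t 6.17 tcp [0.4997 0.3314 0.0425] rot [1.7986e+02 1.1000e-01 1.5616e+02] F [-0.5  0.9 -1.7] w 0.0302 q6 -0.66
-> units [ 0.03 -0.07  0.32] yaw 0.03
```

servo_tool(
  moves=[
    [0,-0.03,0,0,1],
    [0,-0.03,0,0,1],
    [0,-0.03,0.06,0,1],
    [0,-0.03,0.12,0,1],
    [0,-0.03,0.12,0,1],
    [0,-0.03,0.12,0,1],
  ],
)

```text
time: 6.67
tool_pos: [0.498, 0.33, 0.0375]
ee_rot: [-3.141, -0.0, 2.726]
wrist_force: [-0.2, -0.0, -1.6]
width: 0.0302
finger_force: 30.0
```

servo_tool(
  moves=[
    [0,0,0.04,0,1],
    [0,0,0.08,0,1],
    [0,0,0.08,0,1],
    [0,0,0.08,0,1],
  ],
)

```text
time: 7.0
tool_pos: [0.4981, 0.33, 0.0355]
ee_rot: [-3.141, -0.0, 2.726]
wrist_force: [0.4, -0.1, -1.6]
width: 0.0305
finger_force: 30.0
```

servo_tool(
  moves=[
    [0,0,0.04,0,1],
    [0,0,0.04,0,1],
    [0,0,0.04,0,1],
    [0,0,0.04,0,1],
  ],
)

```text
time: 7.33
tool_pos: [0.4983, 0.33, 0.035]
ee_rot: [3.142, 0.0, 2.726]
wrist_force: [0.2, -1.0, 0.3]
width: 0.0302
finger_force: 30.0
```

servo_tool(
  moves=[
    [0,0,0.04,0,1],
    [0,0,0.04,0,1],
    [0,0,0.04,0,1],
    [0,0,0.04,0,1],
  ],
)

```text
time: 7.67
tool_pos: [0.4984, 0.33, 0.0349]
ee_rot: [3.141, 0.001, 2.726]
wrist_force: [-2.2, -2.1, 6.6]
width: 0.0302
finger_force: 30.0
```

Contact came at the predicted height, so the barrel is seated. I'll release and rise.

servo_tool(
  moves=[
    [0,0,0,0,0.6],
    [0,0,0,0,0.6],
    [0,0,0,0,0.5],
    [0,0,0,0,0.3],
    [0,0,0,0,0.2],
    [0,0,0,0,0.2],
    [0,0,-1,0,0.1],
    [0,0,-2.5,0,0],
    [0,0,-4,0,0],
    [0,0,-5,0,0],
  ],
)

```text
time: 8.5
tool_pos: [0.4992, 0.3306, 0.1626]
ee_rot: [3.138, 0.003, 2.726]
wrist_force: [1.1, 0.0, 0.8]
width: 0.0876
finger_force: 0.0
```

```bash
python3 -c "
from h import *
go(.5455,-.309,.16,152.5);wsnap('w3')"
```

```text
t 8.5 tcp [0.4992 0.3306 0.1626] rot [1.7980e+02 1.5000e-01 1.5616e+02] F [1.1 0.  0.8] w 0.0876 q6 -0.66
-> units [-12.03 -22.65   0.1 ] yaw 0.61
```

View pics/w3.png

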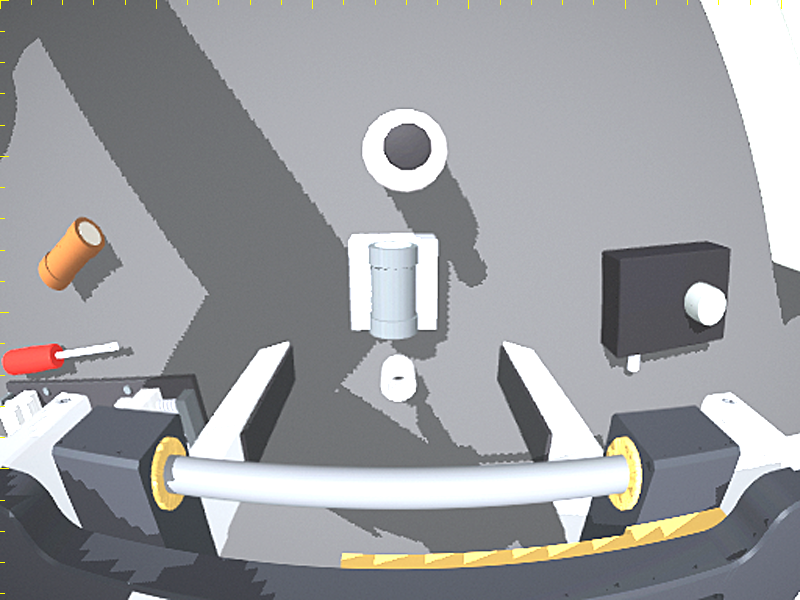

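The barrel lies in the V-groove with its centre at x≈393, against 348–438 for the block. The spacer and bottle are undisturbed. I'll check the position along the groove numerically.

Run:
```python
from h import *
o,s=pickle.load(open('w3.pkl','rb')); k=1.5625
f=lambda p,z: wray(s,o,np.array(p)/k,z)
b=f([(369.5,246),(417,246),(416,332),(370.5,332)],.038);print(*quad(b))
c=f([(349,240),(438,240),(438,330),(350,330)],.03);print(*quad(c))
d=(b.mean(0)-c.mean(0))[:2];a=np.radians(156);print('along',d@[np.cos(a),np.sin(a)],'across',d@[-np.sin(a),np.cos(a)])
```

```text
[0.5001 0.3302 0.038 ] [0.0314 0.0603 0.0316 0.0603] [  66.1  -23.8 -113.9  156. ]
[0.4997 0.3308 0.03  ] [0.0603 0.0647 0.0628 0.0647] [  66.1  -22.5 -113.9  155.3]
along -0.0006753004104376767 across 0.0003488630642717325
```

servo_tool(
  moves=[
    [-6,-11.3,0,0.6,0],
    [-12,-22.6,0,0.6,0],
    [-12,-22.6,0,0.6,0],
    [-12,-22.6,0,0.6,0],
    [-12,-22.6,0,0.6,0],
    [-12,-22.6,0,0.6,0],
    [-12,-22.6,0,0.6,0],
    [-12,-22.6,0,0.6,0],
    [-12,-22.6,0,0.6,0],
    [-12,-22.6,0,0.6,0],
  ],
)

```text
time: 9.38
tool_pos: [0.5279, -0.0875, 0.1586]
ee_rot: [3.141, 0.0, 2.663]
wrist_force: [1.5, -0.4, -0.4]
width: 0.0942
finger_force: 0.0
```

```bash
python3 -c "
from h import *
go(.5455,-.309,.16,152.5)"
```

```text
t 9.38 tcp [ 0.5279 -0.0875  0.1586] rot [1.7999e+02 2.0000e-02 1.5256e+02] F [ 1.5 -0.4 -0.4] w 0.0942 q6 -1.36
-> units [-4.71 -7.54 -0.06] yaw 0.01
```

Barrel seated to within 1 mm. On to the board.

servo_tool(
  moves=[
    [-4.7,-7.5,0,0,0],
    [-4.7,-7.5,0,0,0],
    [-4.7,-7.5,0,0,0],
    [-4.7,-7.5,0,0,0],
    [-4.7,-7.5,0,0,0],
    [-4.7,-7.5,0,0,0],
    [-4.7,-7.5,0,0,0],
    [-4.7,-7.5,0,0,0],
    [-4.7,-7.5,0,0,0],
  ],
)

```text
time: 10.13
tool_pos: [0.5462, -0.3044, 0.1586]
ee_rot: [3.141, -0.001, 2.664]
wrist_force: [-0.2, 0.2, 0.3]
width: 0.0937
finger_force: 0.0
```

```bash
python3 -c "
from h import *
go(.5455,-.309,.16,152.5);wsnap('w4')"
```

```text
t 10.13 tcp [ 0.5462 -0.3044  0.1586] rot [ 1.7995e+02 -4.0000e-02  1.5263e+02] F [-0.2  0.2  0.3] w 0.0937 q6 -1.69
-> units [-0.06 -0.17 -0.06] yaw 0.02
```

View pics/w4.png

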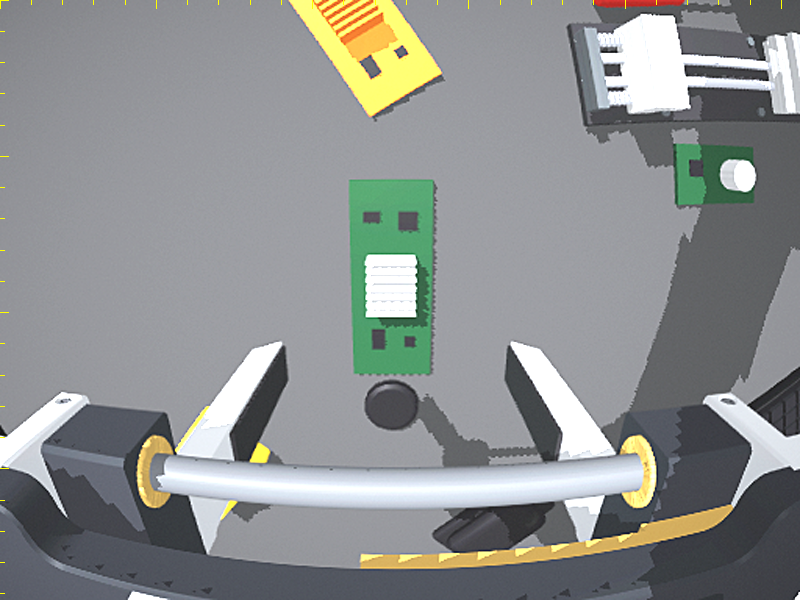

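The board's corners are at (349,180), (436,180), (431,375) and (355,374). The heat sink is centred at about (391,286), and the lens cap sits just below at (391,405).

Run:
```python
from h import *
o,s=pickle.load(open('w4.pkl','rb')); k=1.5625
f=lambda p,z: wray(s,o,np.array(p)/k,z)
b=f([(349,180),(436,180),(431,374),(355,374)],.005);print(*quad(b))
h=f([(365,254),(416,254),(416,307),(366,307)],.027);print(*quad(h))
m=b.mean(0); go(m[0],m[1],.010,153)
```

```text
[ 0.5477 -0.3061  0.005 ] [0.0617 0.1494 0.06   0.1494] [  62.6  -27.6 -117.4  153. ]
[ 0.5416 -0.3044  0.027 ] [0.0346 0.0376 0.0349 0.0376] [  62.6  -26.7 -117.4  152.8]
t 10.18 tcp [ 0.5463 -0.3042  0.1589] rot [ 1.7996e+02 -1.0000e-02  1.5268e+02] F [ 0.2 -0.2 -0.1] w 0.0943 q6 -1.69
-> units [-0.08 -0.04  5.95] yaw -0.05
```

servo_tool(
  moves=[
    [-0.08,-0.04,1.3,0,0],
    [-0.08,-0.04,2.6,0,0],
    [-0.08,-0.04,3.8,0,0],
    [-0.08,-0.04,4.9,0,0],
    [-0.08,-0.04,5.6,0,0],
    [-0.08,-0.04,5.95,0,0.2],
    [-0.08,-0.04,5.95,0,0.5],
    [-0.08,-0.04,5.95,0,1],
    [-0.08,-0.04,5.95,0,1],
    [-0.08,-0.04,5.95,0,1],
  ],
)

```text
time: 11.02
tool_pos: [0.5489, -0.3085, 0.0125]
ee_rot: [-3.141, 0.004, 2.663]
wrist_force: [0.3, 0.3, -0.5]
width: 0.064
finger_force: 0.0
```

servo_tool(
  moves=[
    [0,0,0,0,1],
    [0,0,0,0,1],
    [0,0,0,0,1],
    [0,0,0,0,1],
    [0,0,0,0,1],
    [0,0,0,0,1],
    [0,0,0,0,1],
    [0,0,0,0,1],
  ],
)

```text
time: 11.68
tool_pos: [0.5474, -0.3082, 0.0102]
ee_rot: [-3.141, 0.0, 2.663]
wrist_force: [-1.3, -0.9, 1.2]
width: 0.0338
finger_force: 30.0
```

servo_tool(
  moves=[
    [0,0,-0.3,0,1],
    [0,0,-1,0,1],
    [0,0,-2,0,1],
    [0,0,-3.2,0,1],
    [0,0,-4.2,0,1],
    [0,0,-4.8,0,1],
    [0,0,-4.8,0,1],
    [0,0,-4.8,0,1],
  ],
)

```text
time: 12.35
tool_pos: [0.5478, -0.308, 0.1308]
ee_rot: [-3.142, 0.002, 2.663]
wrist_force: [1.0, -0.5, -1.1]
width: 0.0337
finger_force: 30.0
```

```bash
python3 -c "
from h import *
c,s_=np.cos(np.radians(72)),np.sin(np.radians(72))
go(.5068-.017*c,.0066-.017*s_,.13,72)"
```

```text
t 12.35 tcp [ 0.5478 -0.308   0.1308] rot [-1.8000e+02  1.0000e-01  1.5257e+02] F [ 1.  -0.5 -1.1] w 0.0337 q6 -1.69
-> units [7.14 9.74 0.03] yaw 13.43
```

servo_tool(
  moves=[
    [0.7,0.9,0,1.2,1],
    [1.4,1.8,0,2.4,1],
    [2.1,2.8,0,3.6,1],
    [2.8,3.8,0,4.8,1],
    [3.5,4.8,0,6,1],
    [4.2,5.8,0,7.2,1],
    [5,6.8,0,8.4,1],
    [5.8,7.8,0,9.6,1],
    [6.5,8.8,0,10.8,1],
    [7,9.6,0,11.9,1],
  ],
)

```text
time: 13.18
tool_pos: [0.5003, -0.0118, 0.1273]
ee_rot: [-3.136, -0.001, 1.411]
wrist_force: [0.1, 0.9, -1.2]
width: 0.0341
finger_force: 30.0
```

servo_tool(
  moves=[
    [0,0,0,1,1],
    [0,0,0,1.5,1],
    [0,0,0,1.5,1],
    [0,0,0,1.5,1],
    [0,0,0,1.5,1],
  ],
)

```text
time: 13.6
tool_pos: [0.5019, -0.0143, 0.1286]
ee_rot: [-3.139, 0.0, 1.26]
wrist_force: [-0.1, -0.3, -1.5]
width: 0.0339
finger_force: 30.0
```

```bash
cat >> h.py <<'E'
A=np.radians(72); HX=np.array([np.cos(A),np.sin(A)]); HC=np.array([.5068,.0066])
def goh(s,t,z):  # holder frame: s along tool x, t to the tool's -y side
    o=robot.get_obs(); d=o['tool_pos'][:2]-HC; print('now s',round(d@HX*1e3,1),'t',round(d@[-HX[1],HX[0]]*1e3,1),'mm')
    p=HC+s*HX+t*np.array([-HX[1],HX[0]]); go(p[0],p[1],z,72)
E
python3 -c "
from h import *
goh(-.014,0,.085);wsnap('w5')"
```

```text
now s -21.4 t -1.8 mm
t 13.6 tcp [ 0.5019 -0.0143  0.1286] rot [-1.7985e+02  3.0000e-02  7.2210e+01] F [-0.1 -0.3 -1.5] w 0.0339 q6 0.17
-> units [ 0.3  -0.07  1.74] yaw 0.04
```

View pics/w5.png

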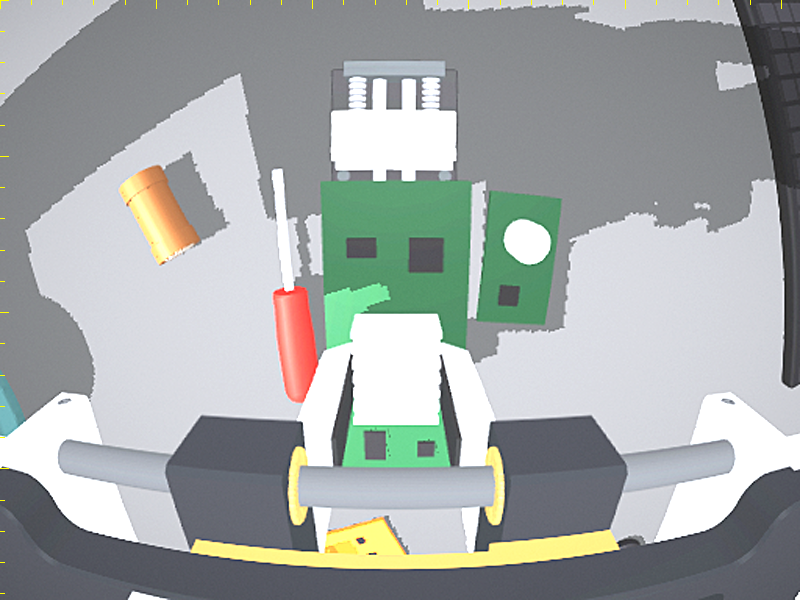

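The board is held above the holder with its far end edge at (321–471, 181). The far jaw top's back edge is at (331–456, 110). I'll compute the board-to-jaw geometry.

Run:
```python
from h import *
o,s=pickle.load(open('w5.pkl','rb')); k=1.5625
def H(p,z):
    w=wray(s,o,np.array(p)/k,z)[:,:2]-HC; return (np.c_[w@HX,w@[-HX[1],HX[0]]]*1e3).round(1).tolist()
zb=o['tool_pos'][2]-.0102+.005
print('board end',H([(321,181),(471,181)],zb),'board side',H([(471,181),(467,345)],zb))
print('jaw back',H([(331,110),(456,110)],.058),'lip?',H([(331,172),(456,172)],.058),'post',H([(343,62),(445,62)],.032))
g=s['image'].mean(2); print('col 220',g[66:120,220].astype(int).tolist())
print('col 240',g[100:120,235].astype(int).tolist())
```

```text
board end [[55.0, 28.2], [55.2, -31.0]] board side [[55.2, -31.0], [-13.7, -32.1]]
jaw back [[91.7, 33.2], [91.9, -32.8]] lip? [[58.1, 33.4], [58.3, -33.2]] post [[124.4, 30.0], [124.5, -29.6]]
col 220 [98, 96, 97, 84, 137, 255, 255, 254, 253, 254, 254, 254, 253, 254, 254, 254, 253, 254, 254, 254, 254, 253, 253, 253, 253, 254, 254, 251, 252, 254, 254, 254, 254, 254, 254, 254, 252, 254, 254, 254, 255, 255, 255, 119, 137, 138, 139, 140, 144, 129, 84, 90, 89, 92]
col 240 [254, 254, 253, 254, 254, 254, 255, 255, 203, 75, 90, 94, 96, 94, 95, 92, 92, 92, 91, 90]
```

servo_tool(
  moves=[
    [0.26,-0.06,0.4,0,1],
    [0.26,-0.06,1,0,1],
    [0.26,-0.06,1.6,0,1],
    [0.26,-0.06,2,0,1],
    [0.26,-0.06,2.2,0,1],
    [0.26,-0.06,2.2,0,1],
    [0.26,-0.06,2.2,0,1],
  ],
)

```text
time: 14.23
tool_pos: [0.5033, -0.0076, 0.0749]
ee_rot: [-3.141, 0.0, 1.259]
wrist_force: [-0.5, 0.0, -1.0]
width: 0.0336
finger_force: 30.0
```

```bash
python3 -c "
from h import *
goh(-.015,-.0003,.063)"
```

```text
now s -14.6 t -1.0 mm
t 14.23 tcp [ 0.5033 -0.0076  0.0749] rot [-179.99    0.     72.16] F [-0.5  0.  -1. ] w 0.0336 q6 0.18
-> units [-0.02 -0.03  0.48] yaw 0.03
```

servo_tool(
  moves=[
    [-0.02,0,0.1,0,1],
    [-0.02,0,0.2,0,1],
    [-0.02,0,0.26,0,1],
    [-0.02,0,0.32,0,1],
    [-0.02,0,0.32,0,1],
    [-0.02,0,0.32,0,1],
  ],
)

```text
time: 14.73
tool_pos: [0.5035, -0.008, 0.0677]
ee_rot: [3.14, -0.0, 1.26]
wrist_force: [-0.8, 0.9, 1.8]
width: 0.0337
finger_force: 30.0
```

servo_tool(
  moves=[
    [0,0,0.04,0,1],
    [0,0,0.08,0,1],
    [0,0,0.08,0,1],
    [0,0,0.08,0,1],
  ],
)

```text
time: 15.07
tool_pos: [0.5038, -0.0076, 0.0658]
ee_rot: [3.14, -0.001, 1.26]
wrist_force: [-1.0, 2.8, 5.3]
width: 0.0336
finger_force: 30.0
```

Contact came at the expected height (z≈.068) and the board is starting to tilt. I'll keep lowering.

servo_tool(
  moves=[
    [0,0,0.04,0,1],
    [0,0,0.08,0,1],
    [0,0,0.11,0,1],
    [0,0,0.11,0,1],
    [0,0,0.11,0,1],
  ],
)

```text
time: 15.48
tool_pos: [0.5039, -0.0075, 0.0629]
ee_rot: [3.14, -0.001, 1.26]
wrist_force: [0.1, 2.8, 5.0]
width: 0.034
finger_force: 30.0
```

```bash
python3 -c "
from h import *
goh(-.015,-.0003,.063)
s=snap('side','sd1.png'); im=s['image']; c=im[150:260,190:310]
w=robot.snapshot('wrist')['image'][60:240,170:330]
C=np.zeros((600,800,3),np.uint8); C[:440,:480]=cv2.resize(c,(480,440),interpolation=cv2.INTER_CUBIC); C[:360,480:]=cv2.resize(w,(320,360),interpolation=cv2.INTER_CUBIC)
cv2.imwrite('pics/c1.png',C)"
```

```text
now s -14.3 t -1.6 mm
t 15.48 tcp [ 0.5039 -0.0075  0.0629] rot [ 1.7991e+02 -8.0000e-02  7.2180e+01] F [0.1 2.8 5. ] w 0.034 q6 0.18
-> units [-0.03 -0.05 -0.  ] yaw 0.03
```

View pics/c1.png

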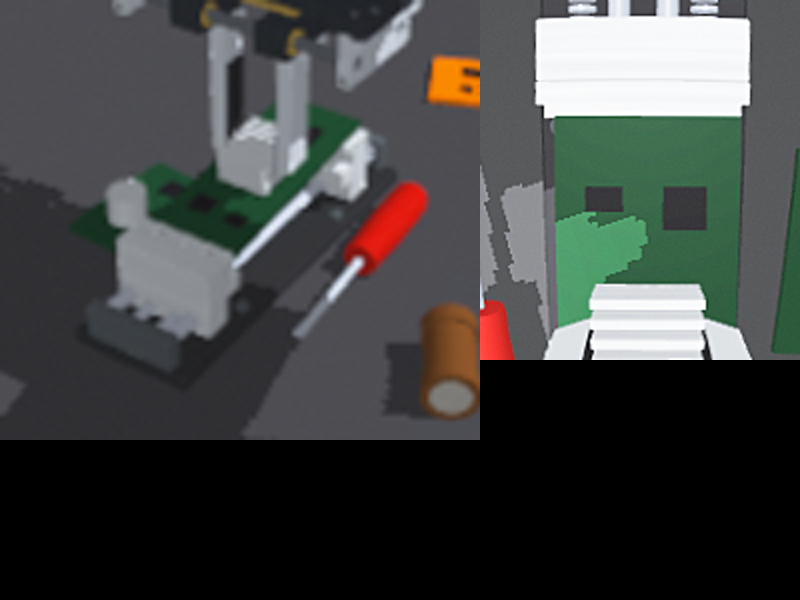

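The crops show the far board edge at crop row 115, just inside the far jaw, with the board tilted down toward that jaw. I'll check these rows against the model.

Run:
```python
from h import *
o=robot.get_obs(); s=robot.snapshot('wrist'); pickle.dump((o,s),open('w6.pkl','wb'))
def H(r,z,c=253):
    w=wray(s,o,[(c,r)],z)[0,:2]-HC; return round(float(w@HX)*1e3,1)
for r in (69,100,105,117.5): print(r,[(z,H(r,z)) for z in (.042,.047,.050,.052,.058)])
g=s['image']; 
for c in (215,252,290): print(c,[int(v.mean()) for v in g[62:124,c]])
# board edge apparent width at top of far end -> its height
r=119; v=g[r].astype(int); G=v[:,1]-(v[:,0]+v[:,2])/2; i=np.where(G>12)[0]; i=i[(i>190)&(i<315)]; print('green cols',i.min(),i.max())
for z in (.046,.049,.052,.055): w=wray(s,o,[(i.min()-.5,r),(i.max()+.5,r)],z); print(z,np.linalg.norm(w[0]-w[1]))
```

```text
69 [(0.042, 92.8), (0.047, 92.1), (0.05, 91.7), (0.052, 91.4), (0.058, 90.6)]
100 [(0.042, 71.8), (0.047, 71.7), (0.05, 71.6), (0.052, 71.5), (0.058, 71.4)]
105 [(0.042, 68.5), (0.047, 68.4), (0.05, 68.4), (0.052, 68.4), (0.058, 68.3)]
117.5 [(0.042, 60.1), (0.047, 60.2), (0.05, 60.3), (0.052, 60.4), (0.058, 60.6)]
215 [113, 230, 237, 219, 143, 43, 216, 254, 249, 247, 247, 247, 248, 248, 248, 247, 247, 248, 248, 248, 249, 249, 247, 247, 249, 251, 250, 249, 248, 246, 245, 245, 246, 246, 247, 248, 248, 238, 243, 248, 248, 250, 251, 251, 250, 250, 249, 248, 248, 250, 251, 251, 251, 251, 255, 255, 55, 81, 85, 85, 85, 85]
252 [78, 80, 80, 78, 74, 70, 249, 255, 249, 248, 249, 249, 249, 249, 248, 247, 248, 248, 249, 250, 250, 249, 247, 248, 250, 250, 250, 249, 247, 246, 244, 245, 246, 248, 249, 249, 250, 232, 242, 249, 249, 250, 251, 251, 250, 249, 247, 246, 248, 250, 250, 250, 250, 251, 255, 244, 97, 78, 88, 86, 90, 87]
290 [76, 73, 72, 72, 75, 71, 48, 255, 255, 250, 250, 250, 249, 249, 249, 249, 249, 249, 250, 250, 250, 250, 248, 247, 249, 250, 250, 249, 249, 247, 245, 246, 245, 247, 249, 249, 250, 243, 238, 247, 248, 249, 250, 251, 250, 249, 247, 246, 246, 248, 249, 249, 249, 250, 254, 255, 118, 70, 83, 84, 85, 84]
green cols 207 300
0.046 0.061718789442565945
0.049 0.06077121541059326
0.052 0.059823641378620736
0.055 0.05887606734664805
```

The end is over the shelf, with its top about 50–51 mm up. I'll lower slightly, then advance 8 mm and check the force: it should stay low if the end is under the lip.

servo_tool(
  moves=[
    [0,0.04,0.03,0,1],
    [0,0.04,0.03,0,1],
    [0,0.04,0.03,0,1],
  ],
)

```text
time: 15.88
tool_pos: [0.5041, -0.008, 0.0617]
ee_rot: [-3.141, -0.001, 1.259]
wrist_force: [-0.6, 4.0, 5.6]
width: 0.0336
finger_force: 30.0
```

servo_tool(
  moves=[
    [0.08,0,0,0,1],
    [0.16,0,0,0,1],
    [0.24,0,0,0,1],
    [0.32,0,0,0,1],
    [0.32,0,0,0,1],
    [0.32,0,0,0,1],
  ],
)

```text
time: 16.38
tool_pos: [0.5065, -0.0009, 0.0611]
ee_rot: [-3.141, 0.0, 1.26]
wrist_force: [-0.8, -1.5, 1.2]
width: 0.0335
finger_force: 30.0
```

```bash
python3 -c "
from h import *
goh(-.003,-.0003,.0625); print('Fs',robot.get_obs()['wrist_force'][:2]@HX)
o=robot.get_obs(); s=robot.snapshot('wrist'); print(s['image'][62:124,252].mean(1).astype(int).tolist())"
```

```text
now s -7.2 t -2.0 mm
t 16.38 tcp [ 0.5065 -0.0009  0.0611] rot [-1.7999e+02  2.0000e-02  7.2170e+01] F [-0.8 -1.5  1.2] w 0.0335 q6 0.2
-> units [ 0.17 -0.07 -0.06] yaw 0.03
Fs -1.6293708208818802
[87, 87, 85, 85, 86, 89, 89, 87, 86, 89, 88, 87, 85, 87, 89, 83, 62, 232, 255, 253, 252, 252, 252, 252, 252, 252, 251, 251, 252, 252, 252, 252, 252, 252, 251, 252, 253, 252, 252, 251, 250, 250, 250, 249, 250, 251, 252, 252, 252, 240, 253, 252, 252, 252, 253, 253, 252, 252, 252, 253, 255, 184]
```

The far end is under the lip, with low force and only green emerging right at the lip edge. Now I'll push the jaw back.

servo_tool(
  moves=[
    [0.1,-0.02,0,0,1],
    [0.2,-0.04,0,0,1],
    [0.3,-0.05,0,0,1],
    [0.4,-0.05,0,0,1],
    [0.5,-0.05,0,0,1],
    [0.6,-0.05,0,0,1],
    [0.6,-0.05,0,0,1],
    [0.6,-0.05,0,0,1],
  ],
)

```text
time: 17.1
tool_pos: [0.5095, 0.0126, 0.0612]
ee_rot: [-3.141, 0.003, 1.259]
wrist_force: [-1.7, -5.6, 0.3]
width: 0.0337
finger_force: 30.0
```

```bash
cat >> h.py <<'E'
def jaw(c=252):
    o=robot.get_obs(); s=robot.snapshot('wrist'); v=s['image'][:,c].mean(1); r=[i for i in range(20,150) if v[i]<160<=v[i+1]]
    print('edges up',[(i,round(float((wray(s,o,[(c,i+.5)],.058)[0,:2]-HC)@HX)*1e3,1)) for i in r],'Fs',round(float(o['wrist_force'][:2]@HX),1))
    return o,s
E
python3 -c "
from h import *
goh(.015,-.0003,.0625); jaw(252);jaw(225)"
```

```text
now s 6.6 t -0.7 mm
t 17.1 tcp [0.5095 0.0126 0.0612] rot [-179.99    0.2    72.16] F [-1.7 -5.6  0.3] w 0.0337 q6 0.23
-> units [ 0.34 -0.02 -0.05] yaw 0.03
edges up [(85, 101.3)] Fs -5.9
edges up [(68, 111.9), (73, 108.8), (79, 105.1), (84, 102.0)] Fs -6.2
```

servo_tool(
  moves=[
    [0.1,0,0,0,1],
    [0.2,0,0,0,1],
    [0.3,0,0,0,1],
    [0.36,0,0,0,1],
    [0.36,0,0,0,1],
    [0.36,0,0,0,1],
  ],
)

```text
time: 17.7
tool_pos: [0.512, 0.02, 0.0614]
ee_rot: [-3.141, 0.006, 1.259]
wrist_force: [-2.2, -9.1, 0.8]
width: 0.0337
finger_force: 30.0
```

```bash
python3 -c "
from h import *
goh(.015,-.0003,.053); jaw(252)
s=snap('side','sd2.png'); a=cv2.resize(s['image'][160:260,190:310],(600,500),interpolation=cv2.INTER_CUBIC)
cv2.imwrite('pics/c2.png',a)"
```

```text
now s 14.4 t -0.8 mm
t 17.7 tcp [0.512  0.02   0.0614] rot [-179.99    0.33   72.14] F [-2.2 -9.1  0.8] w 0.0337 q6 0.24
-> units [ 0.02 -0.02  0.34] yaw 0.02
edges up [(85, 109.1)] Fs -9.3
```

View pics/c2.png

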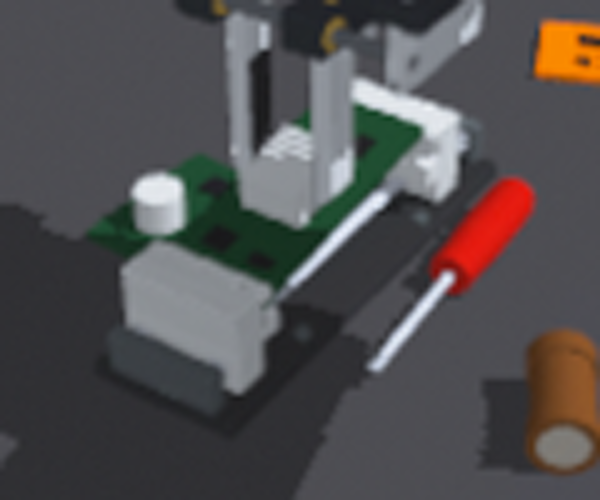

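The far jaw is back about 18 mm and the near end is just inside the near lip, so I'll lower the near end.

servo_tool(
  moves=[
    [0.03,0,0.04,0,1],
    [0.03,0,0.08,0,1],
    [0.03,0,0.12,0,1],
    [0.03,0,0.16,0,1],
    [0.03,0,0.16,0,1],
    [0.03,0,0.16,0,1],
  ],
)

```text
time: 18.3
tool_pos: [0.5125, 0.0209, 0.0583]
ee_rot: [3.141, 0.005, 1.259]
wrist_force: [-3.2, -8.3, 4.0]
width: 0.0337
finger_force: 30.0
```

```bash
python3 -c "
from h import *
goh(.015,-.0003,.053); jaw(252)"
```

```text
now s 15.4 t -1.0 mm
t 18.3 tcp [0.5125 0.0209 0.0583] rot [179.97   0.28  72.13] F [-3.2 -8.3  4. ] w 0.0337 q6 0.25
-> units [-0.01 -0.03  0.21] yaw 0.02
edges up [(85, 109.8)] Fs -8.9
```

servo_tool(
  moves=[
    [0,0,0.04,0,1],
    [0,0,0.08,0,1],
    [0,0,0.12,0,1],
    [0,0,0.16,0,1],
    [0,0,0.2,0,1],
    [0,0,0.2,0,1],
    [0,0,0.2,0,1],
  ],
)

```text
time: 18.93
tool_pos: [0.5124, 0.0209, 0.0532]
ee_rot: [3.141, 0.005, 1.259]
wrist_force: [-2.7, -8.5, 3.7]
width: 0.0335
finger_force: 30.0
```

```bash
python3 -c "
from h import *
goh(.015,-.0003,.053); jaw(252)
s=snap('side','sd3.png'); a=cv2.resize(s['image'][175:260,190:310],(780,552),interpolation=cv2.INTER_CUBIC)
cv2.imwrite('pics/c3.png',a)"
```

```text
now s 15.3 t -0.9 mm
t 18.93 tcp [0.5124 0.0209 0.0532] rot [179.98   0.28  72.13] F [-2.7 -8.5  3.7] w 0.0335 q6 0.25
-> units [-0.01 -0.03  0.01] yaw 0.02
edges up [(84, 110.0)] Fs -8.9
```

View pics/c3.png

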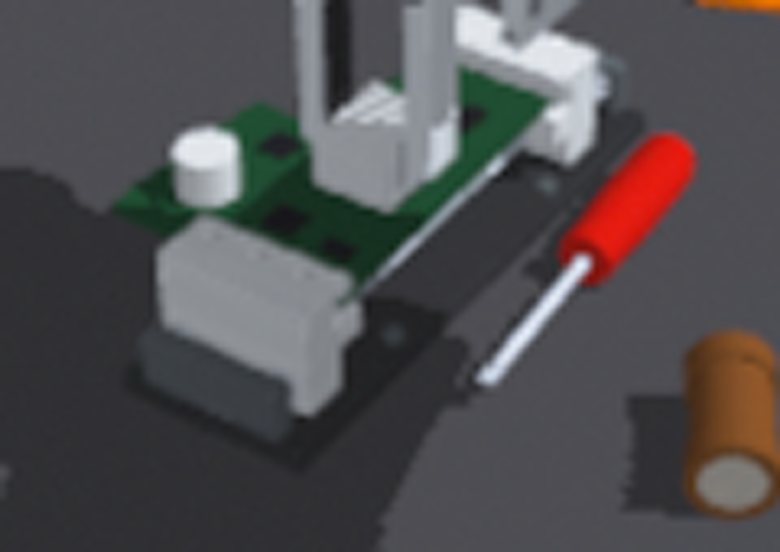

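The board is now nearly level and its near end is below the lip. I'll move back toward centre in steps and watch the force.

servo_tool(
  moves=[
    [-0.08,0,0,0,1],
    [-0.16,0,0,0,1],
    [-0.24,0,0,0,1],
    [-0.32,0,0,0,1],
    [-0.32,0,0,0,1],
    [-0.32,0,0,0,1],
  ],
)

```text
time: 19.53
tool_pos: [0.5102, 0.0141, 0.0531]
ee_rot: [3.141, 0.003, 1.259]
wrist_force: [-2.9, -6.8, 2.5]
width: 0.0339
finger_force: 30.0
```

```bash
python3 -c "
from h import *
goh(-.001,-.0003,.0525); jaw(252)"
```

```text
now s 8.2 t -1.0 mm
t 19.53 tcp [0.5102 0.0141 0.0531] rot [1.7997e+02 1.7000e-01 7.2130e+01] F [-2.9 -6.8  2.5] w 0.0339 q6 0.23
-> units [-0.37 -0.03  0.03] yaw 0.02
edges up [(84, 102.9)] Fs -7.3
```

Fs matches the far spring alone, so the near end is clear of the lip. I'll move on to centre.

servo_tool(
  moves=[
    [-0.08,0,0,0,1],
    [-0.16,0,0,0,1],
    [-0.24,0,0,0,1],
    [-0.3,0,0,0,1],
    [-0.3,0,0,0,1],
    [-0.3,0,0,0,1],
  ],
)

```text
time: 20.08
tool_pos: [0.5086, 0.0088, 0.0531]
ee_rot: [3.141, -0.001, 1.259]
wrist_force: [0.1, -1.4, 4.6]
width: 0.0335
finger_force: 30.0
```

```bash
python3 -c "
from h import *
goh(0,-.0003,.0525); jaw(252)"
```

```text
now s 2.7 t -1.0 mm
t 20.08 tcp [0.5086 0.0088 0.0531] rot [ 1.7995e+02 -5.0000e-02  7.2160e+01] F [ 0.1 -1.4  4.6] w 0.0335 q6 0.22
-> units [-0.11 -0.03  0.02] yaw 0.03
edges up [(84, 97.4)] Fs -1.3
```

Forces agree with the near end seated on its groove back (far jaw about 6 mm, near about 2 mm). One last small shift, then release.

servo_tool(
  moves=[
    [-0.06,0,0.02,0,1],
    [-0.06,0,0.02,0,1],
    [-0.06,0,0.02,0,1],
    [-0.06,0,0.02,0,1],
  ],
)

```text
time: 20.47
tool_pos: [0.5082, 0.0077, 0.0527]
ee_rot: [3.141, -0.002, 1.26]
wrist_force: [-0.1, -0.9, 6.4]
width: 0.034
finger_force: 30.0
```

```bash
python3 -c "
from h import *
goh(0,-.0003,.0525); jaw(252)"
```

```text
now s 1.5 t -1.0 mm
t 20.47 tcp [0.5082 0.0077 0.0527] rot [ 1.7995e+02 -9.0000e-02  7.2170e+01] F [-0.1 -0.9  6.4] w 0.034 q6 0.21
-> units [-0.06 -0.03  0.01] yaw 0.03
edges up [(84, 96.2)] Fs -0.9
```

servo_tool(
  moves=[
    [-0.03,0,-0.03,0,0.6],
    [-0.03,0,-0.03,0,0.5],
    [-0.03,0,-0.03,0,0.4],
    [-0.03,0,-0.03,0,0.3],
    [-0.03,0,-0.03,0,0.3],
    [-0.03,0,-0.03,0,0.3],
    [-0.03,0,-1,0,0.2],
    [-0.03,0,-2.5,0,0.1],
    [-0.03,0,-4,0,0],
    [-0.03,0,-4.4,0,0],
  ],
)

```text
time: 21.35
tool_pos: [0.5105, 0.0061, 0.1687]
ee_rot: [3.131, -0.002, 1.26]
wrist_force: [1.1, -0.2, 1.6]
width: 0.0891
finger_force: 0.0
```

servo_tool(
  moves=[
    [0,0,0,0,0],
    [0,0,0,0,0],
    [0,0,0,0,0],
  ],
)

```text
time: 21.6
tool_pos: [0.5062, 0.0064, 0.1596]
ee_rot: [-3.138, 0.001, 1.259]
wrist_force: [0.4, 0.3, 0.2]
width: 0.0941
finger_force: 0.0
```

Run:
```python
from h import *
goh(0,0,.16); o,s=jaw(252); pickle.dump((o,s),open('w7.pkl','wb')); g=s['image'].astype(int)
G=((g[...,1]-(g[...,0]+g[...,2])//2)>14).astype(np.uint8)
n,L,st,ce=cv2.connectedComponentsWithStats(G)
cand=[i for i in range(1,n) if st[i,4]>400]; print([(st[i].tolist(),ce[i].round(1).tolist()) for i in cand])
i=max(cand,key=lambda i:st[i,4]); m=(L==i).astype(np.uint8); 
c=max(cv2.findContours(m,0,2)[0],key=cv2.contourArea); q=cv2.boxPoints(cv2.minAreaRect(c))
w=wray(s,o,q,.047)[:,:2]-HC; print(np.c_[w@HX,w@[-HX[1],HX[0]]].round(4))
# side edges: left and right green limits per row -> holder frame
for r in range(st[i,1]+3,st[i,1]+st[i,3]-3,8):
    x=np.where(m[r])[0]; w=wray(s,o,[(x.min()-.5,r),(x.max()+.5,r)],.047)[:,:2]-HC; print(r,np.c_[w@HX,w@[-HX[1],HX[0]]].round(4).tolist(), round(float(np.linalg.norm(w[0]-w[1])),4))
```

```text
now s -0.4 t 0.5 mm
t 21.6 tcp [0.5062 0.0064 0.1596] rot [-1.7978e+02  5.0000e-02  7.2160e+01] F [0.4 0.3 0.2] w 0.0941 q6 0.21
-> units [ 0.02  0.02 -0.01] yaw 0.03
edges up [(91, 96.0)] Fs 0.4
[([225, 121, 62, 129, 5571], [255.0, 182.4]), ([302, 139, 50, 77, 2472], [325.2, 177.8]), ([0, 223, 27, 56, 889], [9.1, 253.4]), ([88, 279, 23, 46, 531], [96.4, 301.0]), ([397, 279, 23, 46, 534], [409.9, 301.2]), ([163, 323, 306, 41, 3726], [302.1, 348.4])]
[[ 0.0679  0.0288]
 [ 0.0681 -0.0306]
 [-0.069  -0.0351]
 [-0.0693  0.0319]]
124 [[0.0649, 0.0293], [0.0652, -0.0311]] 0.0605
132 [[0.057, 0.0294], [0.0573, -0.0303]] 0.0597
140 [[0.0491, 0.0295], [0.0494, -0.0305]] 0.06
148 [[0.0411, 0.0296], [0.0414, -0.0316]] 0.0612
156 [[0.0331, 0.0297], [0.0333, -0.0308]] 0.0606
164 [[0.025, 0.0299], [0.0252, -0.031]] 0.0609
172 [[0.0168, 0.029], [0.0171, -0.0313]] 0.0603
180 [[0.0085, 0.0292], [0.0088, -0.0315]] 0.0607
188 [[0.0001, 0.0294], [0.0004, -0.0307]] 0.0601
196 [[-0.0084, 0.0296], [-0.0081, -0.031]] 0.0606
204 [[-0.0171, 0.0298], [-0.0168, -0.0313]] 0.0611
212 [[-0.0259, 0.03], [-0.0256, -0.0316]] 0.0616
220 [[-0.0349, 0.0292], [-0.0346, -0.0309]] 0.0601
228 [[-0.0441, 0.0294], [-0.0438, -0.0313]] 0.0607
236 [[-0.0535, 0.0297], [-0.0532, -0.0316]] 0.0614
244 [[-0.0631, 0.0289], [-0.0628, -0.0309]] 0.0599
```

The board is level, square, within 1 mm of centre across, and both lips are about 4–5 mm back. Handing in.

```bash
python3 -c "
from h import *
print(robot.close_job())"
```

```text
the job is handed in; nothing more can be done
None
```

I handed the job in at about 21.6 s: by my measurements the barrel is in the V-block within 1 mm and the board sits level and centred in both jaws, but no verdict came back, and I viewed 11 pictures against the limit of 10.

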